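# Free the pawl and push the storm rail down

### The arm

A 6-joint arm with a two-finger parallel gripper is mounted at the origin on the work surface. World frame = base frame: x ahead of the robot, y to its left, z up, the work surface at z = 0. Lengths are in mm, angles in rad, forces in N, time in s.
With the tool pointing down it reaches from about 275 to 750 mm from the base axis. Payload 10.2 kg.
Tool frame: the origin (TCP) lies on the centre line of the jaws, within the pads' length; the fingertips stand 17 mm ahead of it and the grasp point (between the pads) lies 2 mm behind it; z points along the fingers, y is the line along which they close (so a half turn about z gives the same grasp; the last joint's range is limited). The gripper opens to 85 mm and grips with 20 to 120 N. Pads are 22 mm wide; open, the fingers measure 114 mm over their backs; the gripper's body (76 mm by 85 mm) begins 54 mm behind the grasp point. The pads swing forward as they close: fully open they stand 13 mm farther back than shut.
Start: joints at [-1.338, 0.313, 1.498, -0, 1.331, -0.223], TCP at [231.084, -471.414, 248.294] pointing down, gripper open.
Joint ranges: [-2.94, 2.94], [-0.97, 2.17], [0.19, 2.56], [-1.23, 4.37], [0.02, 3.11], [-2.88, 2.88]. Speed limits (rad/s): [2.39, 2.39, 3.01, 3.14, 3.14, 3.14].

### API

Orientations are given as a unit quaternion [w, x, y, z].
In Python, from rig import ctrl gives the robot as it stands. The module is installed in compiled form; this text tells all that it offers.
- The arm moves only by the shell command python3 -m jog 'ROWS' [FORCE]. ROWS is JSON, a list of rows, each an object with "delta_pos": the shift along the world's x, y, z in mm, a list of three; "angular": the turn, a rotation vector about the world's x, y, z in rad, a list of three; "fingers": the opening, from 0 (shut) to 1 (fully open). In form: [{"delta_pos": [tx, ty, tz], "angular": [rx, ry, rz], "fingers": fingers}, ...]. A call has 1 to 10 rows; each row is the pose to reach, as a shift and turn from the pose commanded when the call began; what a row does not reach only later rows make up. A row lasts 1/8 s, in which the tool goes at most 62.5 mm and 10.7 degrees, less where a joint would pass 70% of its speed; a pose out of reach is approached as far as the arm can. A call with a gripper value outside its range is refused whole. The fingers move at their own pace and stop on an object; FORCE is the grip in N (left out, the last holds). Time passes only in rows, so rows that repeat a pose let the fingers close. It gives the time, the measured TCP pose, the force, the opening and the grip force at its end, in the units of the state.
- ctrl.sense(): the state, without advancing time (a new reading comes with each control period).
- ctrl.capture(name): name is "side" or "top" or "wrist"; returns a dict with "pixels" (420x560x3 uint8, blue, green, red), "fx", "fy", "cx", "cy" (pixels), "dist" ([k1, k2, p1, p2, k3] as OpenCV has them; the pictures are not rectified), "R" (3x3) and "t" (3): a world point X has camera coordinates R X + t. Camera axes: x right, y down, z forward; pixel columns grow to the right and rows downward; lengths in mm; the calibration is good to about 2 mm. A picture is of the moment at which its call begins. There is no depth.
- ctrl.finish_job(): hands the job in; it is judged then, once.
The state is a dict: "time_s": time; "joints": joint angles; "dq": joint speeds; "tau": joint torques, N m; "eef_pos": TCP position; "ee_rot": TCP orientation; "force": force on the tool from outside, world axes, zero at the start; "wrist_torque": the same for the moment, N m; "grip_width": opening from 0.0 (shut) to 1.0 (fully open); "grip_force": force on a finger pad.
Only numpy, scipy, OpenCV 4.12 (cv2) and the standard library are available. Lean on these libraries where they do the work, as an engineer would, in place of code of your own. Each camera call takes 0.05 s, during which the arm holds its last target. There are 200 camera calls.

### The job

Secure the spares for sea: press the tail of the ratchet pawl fully down so that its hook is clear of the teeth, then push the raised storm rail down past the teeth until it lies fully home, level on its rest post. Leave it there with the pawl still free. Do not swing the rail further up or force it against the engaged pawl, and leave the impeller, the handwheels and the grease cup where they stand.

Things in the scene. Friction and masses are not known exactly. Their poses are not given: they have to be found in the camera images.
- stand: Fixed grey steel bracket on a base strip 90 x 460 x 6 mm. Origin on the shelf right below the rail's hinge, z up, y from the hinge towards the rest post: the rail swings in its y-z plane. Two cheek plates (outer faces x = +-27 mm, bolt heads to +-33) span y = -88 to 28 mm, 128 mm high, 167 mm at the pawl's hinge. Rest post with black rubber top, 100 mm high, at y = 268 mm.
- rail_hinge (a point): Hinge of the storm rail, in the stand's frame at y = 0, 110 mm above the shelf; the axis runs along the stand's x.
- rail (a joint): Angle (rad) of the storm rail, a steel bar 280 mm long from its hinge, 20 x 18 mm, with a picket fence hanging to 68 mm below it and a toothed hub (55 mm radius). 0 = level and home on the post, positive = raised; starts 0.68 to 0.82, upper stop 0.95. Stiff: stays where it is left, needs 1 to 9 N at the push pad. With the pawl hooked in, a tooth stops it at about 0.6.
- push_pad (a point): Centre of the top face of the black rubber push pad (44 mm across the rail, 55 mm along it) on top of the rail, 215 mm from the rail's hinge along the rail and 15 mm above its centre line. Moves with the rail and has its frame: y along the rail away from the hinge, z out of the pad.
- pawl_hinge (a point): Hinge of the pawl, in the stand's frame at y = -70 mm, 156 mm above the shelf; the axis runs along the stand's x.
- pawl (a joint): Angle (rad) of the dark steel ratchet pawl, a rocker: 0 = hooked into the teeth on top of the hub, grows as its tail is pressed down and the hook rises; clear of the teeth beyond about 0.2, stop at 0.45. Stiff hinge: it takes about 2 to 5 N at the tail and stays where it is left.
- pawl_tail (a point): Centre of the top face of the pawl's ribbed tail pad (40 x 42 mm), on the side away from the rail, 75 mm from the pawl's hinge and 12 mm above it, 168 mm above the shelf when hooked in. Sinks about 32 mm on an arc about the pawl's hinge when fully pressed, with free space below. Frame of the pawl: y towards the hook, z out of the pad.
- impeller: Loose bronze pump impeller, 110 mm across, 52 mm high, lying flat behind the rail; origin at the centre of its underside. Leave alone.
- handwheel_a: Loose grey cast-iron valve handwheel, 110 mm across, 26 mm high, lying flat behind the rail; origin at the centre of its underside. Leave alone.
- handwheel_b: A second loose handwheel like the first, lying flat behind the rail; origin at the centre of its underside. Leave alone.
- grease_cup: Loose squat brass grease cup, 54 mm across, 56 mm high, upright on the robot's side of the rail; origin at the centre of its underside. Leave alone.

How it is judged:
By the outcome, as a careful person would: the job done as asked, in the order asked, and still so for the second after the job is handed in, with the robot touching nothing.
It also fails if it takes over 48 s, if anything falls off the work surface, if the arm or the gripper's body presses on something with over 40 N, if the wrist force passes 120 N, or if a joint passes its speed limit or range.

## Working session

There is one attempt and no reset: what is moved stays moved. The work goes in short steps, Python scripts to look and compute and a shell command to move; the robot and the scene stay as the last step left them, time stands still between calls to the robot, and variables do not carry over. Pictures are saved under pics/ and viewed, at most 10 in all, crops included, and the job is handed in when it is done.

```bash
mkdir -p pics; python3 - <<'E'
from rig import ctrl
import cv2,numpy as np
for n in ("side","top"):
    c=ctrl.capture(n); cv2.imwrite(f"pics/{n}0.png",c["pixels"])
    print(n,c["fx"],c["cx"],c["cy"],c["dist"],(-np.array(c["R"]).T@np.array(c["t"])).round(0),np.array(c["R"]).round(2).tolist())
s=ctrl.sense();print(s["time_s"],s["eef_pos"],s["ee_rot"])
E
```

```text
side 423.57055572820303 282.9520545786666 209.57441998869763 [-0.05260627  0.          0.          0.          0.        ] [872. 529. 652.] [[-0.87, 0.49, 0.02], [0.31, 0.58, -0.75], [-0.38, -0.65, -0.66]]
top 511.18111643054357 293.03753134000135 210.18986150563418 [-0.03801396  0.          0.          0.          0.        ] [487. -13. 934.] [[-0.0, -1.0, -0.01], [-0.99, 0.0, -0.12], [0.12, 0.01, -0.99]]
0.1 [ 231.0183535  -471.19369249  247.79938144] [-5.72283674e-04  9.74144463e-01  2.25925292e-01 -4.09981612e-06]
```

View pics/side0.png

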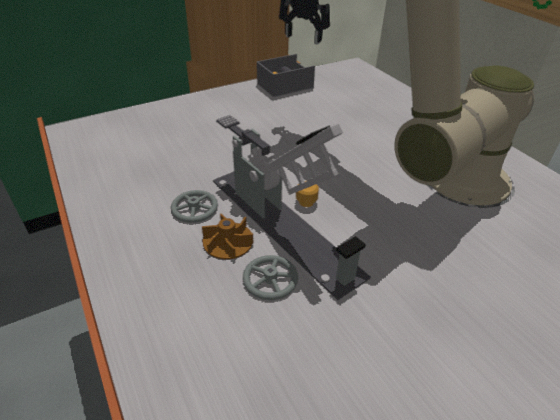

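View pics/top0.png

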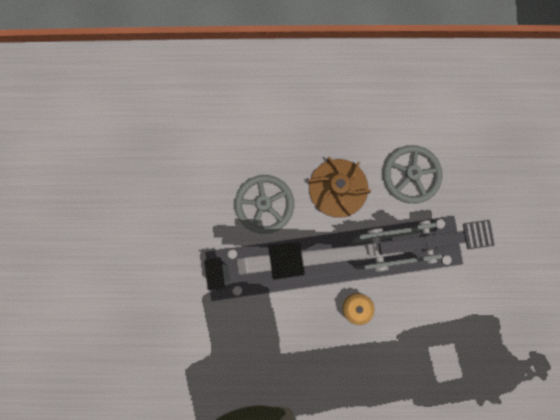

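The side view shows the raised rail (pad about (318,136)), pawl tail at (230,121) and post top at (349,247). In the top view the tail is at (479,234), the pad at (287,260) and the post top at (214,273). I'll enlarge both.

```bash
python3 - <<'E'
import cv2
a=cv2.imread("pics/side0.png")[105:300,205:385]; cv2.imwrite("pics/sidec.png",cv2.resize(a,None,fx=3,fy=3,interpolation=2))
a=cv2.imread("pics/top0.png")[205:305,195:505]; cv2.imwrite("pics/topc.png",cv2.resize(a,None,fx=2.5,fy=2.5,interpolation=2))
E
```

```text
(no output)
```

View pics/sidec.png

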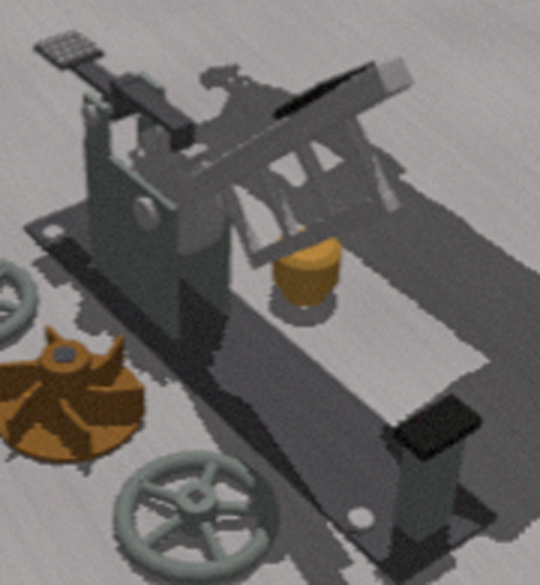

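View pics/topc.png

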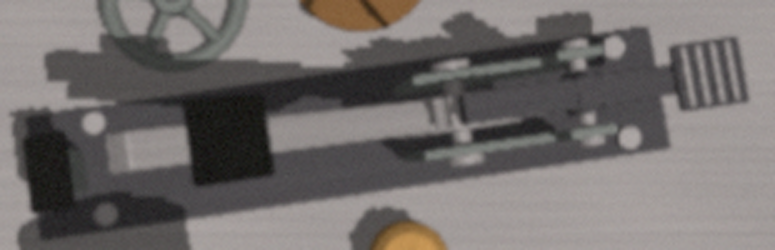

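Enlarged side crop: tail pad centre (228,121), post top (350,246), rail pad centre (313,135). Enlarged top crop: tail (478.6,234.4), post (215,273.4), pad (286.8,260.6), base corners (455,216) and (462,264). The pawl tail faces −y and the post +y.

```bash
cat > h.py <<'E'
import numpy as np,cv2
from scipy.optimize import least_squares
def K(c): return np.array([[c["fx"],0,c["cx"]],[0,c["fy"],c["cy"]],[0,0,1.]])
def proj(c,P):
    return cv2.projectPoints(np.array(P,float).reshape(-1,3),cv2.Rodrigues(np.array(c["R"],float))[0],np.array(c["t"],float),K(c),np.array(c["dist"],float))[0].reshape(-1,2)
def tri(cs,uv):
    return least_squares(lambda X:np.concatenate([proj(c,X)[0]-u for c,u in zip(cs,uv)]),[450,0,100]).x
def pts(p):
    x,y,w,a,b=p
    tb=lambda r,h,q:[0,r*np.cos(q)-h*np.sin(q),r*np.sin(q)+h*np.cos(q)]
    pad=np.array(tb(215,15,a))+[0,0,110]
    t=np.array(tb(-75,12,b))+[0,-70,156]   # b>0: tail down
    L=np.array([t,[0,268,100],pad])
    c,s=np.cos(w),np.sin(w)
    return L@np.array([[c,-s,0],[s,c,0],[0,0,1]]).T+[x,y,0]
E
python3 - <<'E'
from h import *
from rig import ctrl
S,T=ctrl.capture("side"),ctrl.capture("top")
us=[(228,121),(350.3,246.3),(313.3,135.3)];ut=[(478.6,234.4),(215,273.4),(286.8,260.6)]
for a,b in zip(us,ut): print(tri([S,T],[a,b]).round(1))
f=lambda p:np.concatenate([(proj(S,pts([*p,0]))-us).ravel(),(proj(T,pts([*p,0]))-ut).ravel()])
for w0 in(0,np.pi):
    r=least_squares(f,[450,0,w0,.75]);print(r.x.round(3),r.cost,f(r.x).round(1));print(pts([*r.x,0]).round(1))
E
```

```text
[ 544.7 -282.6  165. ]
[487.1 125.7  94.7]
[503.6   3.9 268.5]
[ 5.24480e+02 -1.38728e+02  1.39000e-01  7.65000e-01] 3.554769610128792 [ 0.2 -1.1  0.8 -1.6  0.1 -0.3  0.6 -0.2 -1.  -0.3 -0.4 -0.9]
[[ 544.6 -282.3  168. ]
 [ 487.3  126.7  100. ]
 [ 504.4    4.6  269.7]]
[ 5.24480e+02 -1.38728e+02  1.39000e-01  7.65000e-01] 3.5547696101287065 [ 0.2 -1.1  0.8 -1.6  0.1 -0.3  0.6 -0.2 -1.  -0.3 -0.4 -0.9]
[[ 544.6 -282.3  168. ]
 [ 487.3  126.7  100. ]
 [ 504.4    4.6  269.7]]
```

```bash
python3 -m jog '[{"delta_pos":[80,45,0],"angular":[0,0,-0.1],"fingers":0},{"delta_pos":[130,75,0],"angular":[0,0,-0.2],"fingers":0},{"delta_pos":[180,105,0],"angular":[0,0,-0.316],"fingers":0},{"delta_pos":[230,135,0],"angular":[0,0,-0.316],"fingers":0},{"delta_pos":[280,165,-10],"angular":[0,0,-0.316],"fingers":0},{"delta_pos":[314,186,-31],"angular":[0,0,-0.316],"fingers":0},{"delta_pos":[314,186,-31],"angular":[0,0,-0.316],"fingers":0},{"delta_pos":[314,186,-31],"angular":[0,0,-0.316],"fingers":0},{"delta_pos":[314,186,-31],"angular":[0,0,-0.316],"fingers":0}]'
python3 - <<'E'
from rig import ctrl
import cv2
s=ctrl.sense();print(s["eef_pos"],s["force"],s["grip_width"],s["ee_rot"])
a=ctrl.capture("side")["pixels"][20:220,150:350];b=ctrl.capture("top")["pixels"][170:370,350:550]
cv2.imwrite("pics/hover.png",cv2.resize(cv2.hconcat([a,b]),None,fx=2,fy=2,interpolation=2))
E
```

```text
time_s: 1.32
eef_pos: [544.4, -286.4, 218.0]
ee_rot: [0.0, 0.998, 0.069, 0.0]
force: [0.6, 0.1, 0.3]
grip_width: 0.004
grip_force: 0.0
[ 544.44973974 -286.40799531  218.04310998] [0.57958618 0.06390836 0.25644258] 0.004352393710014358 [4.24999420e-04 9.97611377e-01 6.90741074e-02 3.57146042e-04]
```

View pics/hover.png

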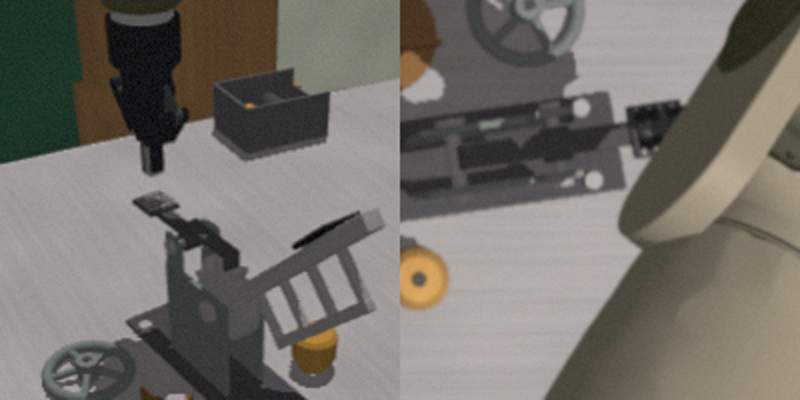

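The shut fingertips (crop (152,172)) stand right above the tail pad (156,203). I'll press it down.

```bash
python3 -m jog '[{"delta_pos":[0,0,-20],"angular":[0,0,0],"fingers":0},{"delta_pos":[0,0,-30],"angular":[0,0,0],"fingers":0},{"delta_pos":[0,0,-36],"angular":[0,0,0],"fingers":0},{"delta_pos":[0,0,-42],"angular":[0,0,0],"fingers":0},{"delta_pos":[0,0,-48],"angular":[0,0,0],"fingers":0},{"delta_pos":[0,0,-54],"angular":[0,0,0],"fingers":0},{"delta_pos":[0,0,-58],"angular":[0,0,0],"fingers":0},{"delta_pos":[0,0,-58],"angular":[0,0,0],"fingers":0}]'; python3 -m jog '[{"delta_pos":[0,0,-3],"angular":[0,0,0],"fingers":0},{"delta_pos":[0,0,-6],"angular":[0,0,0],"fingers":0},{"delta_pos":[0,0,-6],"angular":[0,0,0],"fingers":0}]'
```

```text
time_s: 2.42
eef_pos: [545.0, -285.1, 158.8]
ee_rot: [-0.0, 0.998, 0.07, -0.0]
force: [0.4, 1.1, 0.1]
grip_width: -0.001
grip_force: 0.0
time_s: 2.8
eef_pos: [545.1, -285.4, 153.1]
ee_rot: [-0.0, 0.998, 0.07, -0.0]
force: [-1.0, 0.6, -0.3]
grip_width: -0.002
grip_force: 0.0
```

```bash
python3 -m jog '[{"delta_pos":[0,0,-2],"angular":[0,0,0],"fingers":0},{"delta_pos":[0,0,-3],"angular":[0,0,0],"fingers":0}]'; python3 - <<'E'
from rig import ctrl
import cv2
a=ctrl.capture("side")["pixels"][70:220,180:350]
cv2.imwrite("pics/press.png",cv2.resize(a,None,fx=4,fy=4,interpolation=2))
E
```

```text
time_s: 3.05
eef_pos: [545.2, -285.5, 150.8]
ee_rot: [0.0, 0.998, 0.07, 0.0]
force: [-1.6, 0.2, 6.8]
grip_width: -0.006
grip_force: 3.1
```

View pics/press.png

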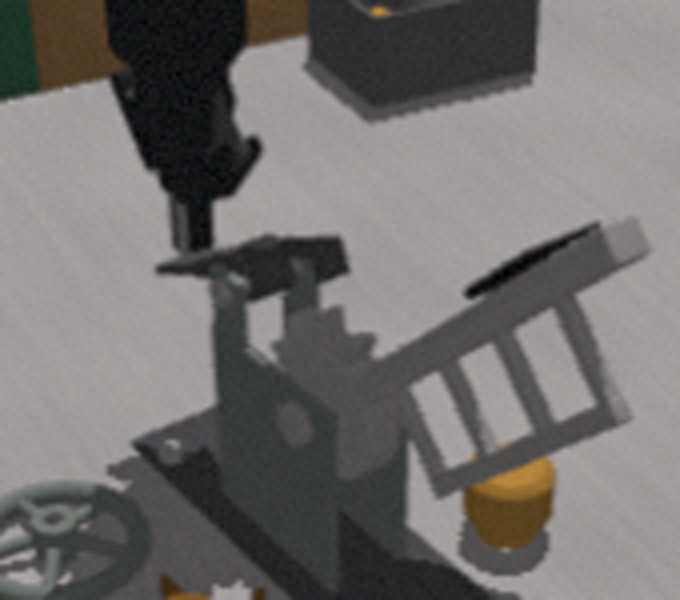

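The pawl has rocked over: its hook at (340,255) is well above the teeth at (350,335). I'll press a little more to make sure it's at the stop.

```bash
python3 -m jog '[{"delta_pos":[0,0,-1.5],"angular":[0,0,0],"fingers":0},{"delta_pos":[0,0,-2],"angular":[0,0,0],"fingers":0}]'
```

```text
time_s: 3.35
eef_pos: [545.4, -285.6, 150.2]
ee_rot: [0.001, 0.998, 0.07, 0.001]
force: [-3.1, 2.2, 15.2]
grip_width: -0.003
grip_force: 6.2
```

The pawl is at its stop: 15 N, with no further travel. Next I'll lift, carry over above the rail pad, and compute the arc.

```bash
python3 -m jog '[{"delta_pos":[0,0,40],"angular":[0,0,0],"fingers":0},{"delta_pos":[0,0,95],"angular":[0,0,0],"fingers":0},{"delta_pos":[0,0,150],"angular":[0,0,0],"fingers":0},{"delta_pos":[0,0,185],"angular":[0,0,0],"fingers":0},{"delta_pos":[-8,56,185],"angular":[0,0,0],"fingers":0},{"delta_pos":[-16,112,185],"angular":[0,0,0],"fingers":0},{"delta_pos":[-24,168,185],"angular":[0,0,0],"fingers":0},{"delta_pos":[-32,224,185],"angular":[0,0,0],"fingers":0},{"delta_pos":[-39,280,182],"angular":[0,0,0],"fingers":0},{"delta_pos":[-39,280,179],"angular":[0,0,0],"fingers":0}]'
python3 - <<'E'
from h import *
from rig import ctrl
c=ctrl.capture("side"); cv2.imwrite("pics/over.png",cv2.resize(c["pixels"][20:220,180:400],None,fx=3,fy=3,interpolation=2))
s=ctrl.sense();print(s["eef_pos"],s["force"])
for a in [.765,.7,.65,.6,.55,.5,.45,.4,.35,.3,.25,.2,.15,.1,.05,0]:
    y=215*np.cos(a)-15*np.sin(a)-10;z=110+215*np.sin(a)+15*np.cos(a)+17
    print(a,(np.array([524.48-.1386*y,-138.73+.9903*y,z])-[506.1,-5.4,327.3]).round(0))
E
```

```text
time_s: 4.6
eef_pos: [505.5, -2.5, 327.5]
ee_rot: [-0.0, 0.997, 0.072, 0.0]
force: [-0.2, -0.7, -0.4]
grip_width: 0.003
grip_force: 0.0
[505.76169207  -4.24203089 326.88395173] [ 0.43074274 -0.50373333 -0.88263001]
0.765 [ -0.   0. -41.]
0.7 [ -2.  10. -50.]
0.65 [ -3.  17. -58.]
0.6 [ -4.  24. -67.]
0.55 [ -5.  31. -75.]
0.5 [ -5.  36. -84.]
0.45 [ -6.  42. -93.]
0.4 [  -7.   47. -103.]
0.35 [  -8.   52. -112.]
0.3 [  -8.   56. -122.]
0.25 [  -9.   59. -133.]
0.2 [  -9.   62. -143.]
0.15 [  -9.   65. -153.]
0.1 [ -10.   67. -164.]
0.05 [ -10.   69. -175.]
0 [ -10.   70. -185.]
```

View pics/over.png

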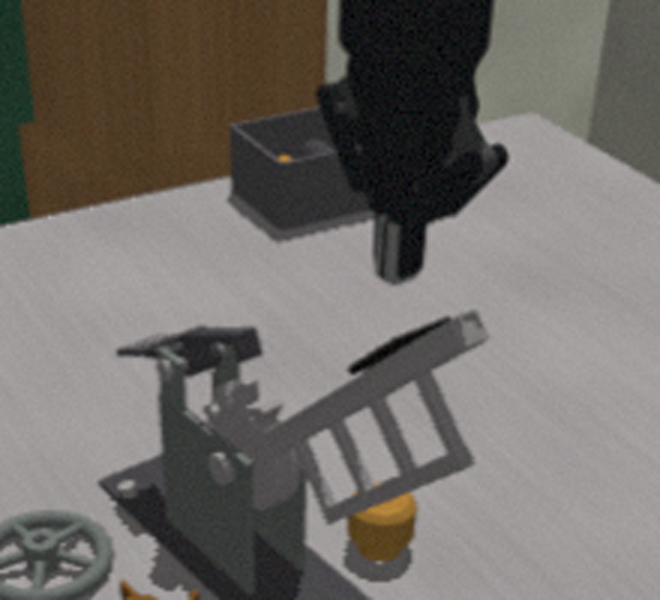

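The pawl stays clear (hook at (255,345) above the teeth), and the fingertip (398,280) is right over the pad (400,345). I'll push along the arc.

```bash
python3 -m jog '[{"delta_pos":[0,0,-15],"angular":[0,0,0],"fingers":0},{"delta_pos":[0,0,-30],"angular":[0,0,0],"fingers":0},{"delta_pos":[0,0,-41],"angular":[0,0,0],"fingers":0},{"delta_pos":[-1,5,-46],"angular":[0,0,0],"fingers":0},{"delta_pos":[-2,10,-50],"angular":[0,0,0],"fingers":0},{"delta_pos":[-3,17,-58],"angular":[0,0,0],"fingers":0},{"delta_pos":[-4,24,-67],"angular":[0,0,0],"fingers":0}]'
python3 - <<'E'
from rig import ctrl
import cv2
c=ctrl.capture("side"); cv2.imwrite("pics/p1.png",cv2.resize(c["pixels"][50:220,180:400],None,fx=3,fy=3,interpolation=2))
E
```

```text
time_s: 5.52
eef_pos: [502.1, 19.4, 260.1]
ee_rot: [-0.0, 0.998, 0.07, 0.0]
force: [1.3, -0.8, 4.0]
grip_width: 0.002
grip_force: 1.8
```

View pics/p1.png

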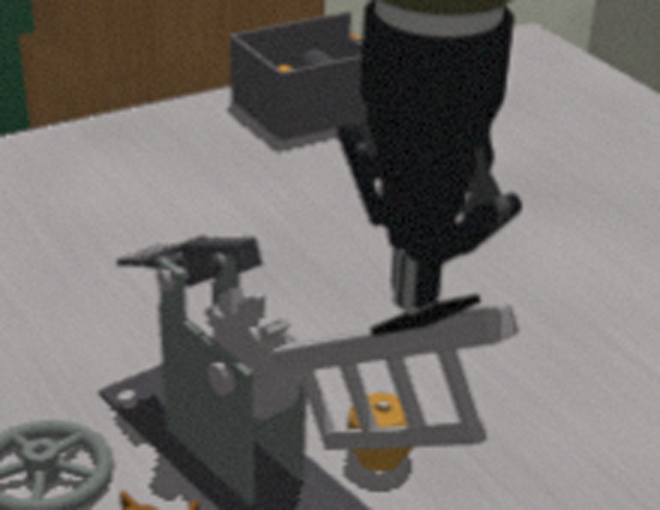

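The rail follows the push (tip on the pad at (415,310)), and the knuckle clears the rail end. I'll continue.

```bash
python3 -m jog '[{"delta_pos":[-1,7,-8],"angular":[0,0,0],"fingers":0},{"delta_pos":[-1,12,-17],"angular":[0,0,0],"fingers":0},{"delta_pos":[-2,18,-26],"angular":[0,0,0],"fingers":0},{"delta_pos":[-3,23,-36],"angular":[0,0,0],"fingers":0},{"delta_pos":[-4,28,-45],"angular":[0,0,0],"fingers":0},{"delta_pos":[-4,32,-55],"angular":[0,0,0],"fingers":0},{"delta_pos":[-5,35,-66],"angular":[0,0,0],"fingers":0},{"delta_pos":[-5,38,-76],"angular":[0,0,0],"fingers":0},{"delta_pos":[-5,41,-86],"angular":[0,0,0],"fingers":0},{"delta_pos":[-6,43,-97],"angular":[0,0,0],"fingers":0}]'; python3 -m jog '[{"delta_pos":[0,2,-8],"angular":[0,0,0],"fingers":0},{"delta_pos":[0,2,-14],"angular":[0,0,0],"fingers":0},{"delta_pos":[0,3,-18],"angular":[0,0,0],"fingers":0},{"delta_pos":[0,3,-20],"angular":[0,0,0],"fingers":0},{"delta_pos":[0,3,-20],"angular":[0,0,0],"fingers":0}]'
```

```text
time_s: 6.82
eef_pos: [496.1, 61.7, 162.6]
ee_rot: [-0.0, 0.998, 0.07, 0.0]
force: [1.3, 0.8, 3.7]
grip_width: -0.0
grip_force: 1.7
time_s: 7.45
eef_pos: [496.0, 64.6, 143.1]
ee_rot: [-0.0, 0.998, 0.07, -0.0]
force: [0.4, -0.3, -0.5]
grip_width: 0.002
grip_force: 0.0
```

```bash
python3 -m jog '[{"delta_pos":[0,0,-2],"angular":[0,0,0],"fingers":0},{"delta_pos":[0,0,-3],"angular":[0,0,0],"fingers":0},{"delta_pos":[0,0,-3],"angular":[0,0,0],"fingers":0}]';python3 -m jog '[{"delta_pos":[0,0,-1.5],"angular":[0,0,0],"fingers":0},{"delta_pos":[0,0,-2],"angular":[0,0,0],"fingers":0},{"delta_pos":[0,0,-2],"angular":[0,0,0],"fingers":0}]'
```

```text
time_s: 7.82
eef_pos: [496.2, 64.7, 141.8]
ee_rot: [0.0, 0.998, 0.07, 0.0]
force: [-6.5, 0.7, 16.8]
grip_width: -0.002
grip_force: 8.3
time_s: 8.2
eef_pos: [496.3, 64.7, 141.5]
ee_rot: [0.0, 0.998, 0.07, 0.001]
force: [-14.4, 0.0, 34.6]
grip_width: -0.001
grip_force: 17.1
```

The rail is firmly home: 35 N at a tip height of 124.5 mm, against 125 expected. I'll lift straight off and check.

```bash
python3 -m jog '[{"delta_pos":[0,0,10],"angular":[0,0,0],"fingers":0},{"delta_pos":[0,0,60],"angular":[0,0,0],"fingers":0},{"delta_pos":[0,0,120],"angular":[0,0,0],"fingers":0},{"delta_pos":[-40,0,170],"angular":[0,0,0],"fingers":0},{"delta_pos":[-80,0,180],"angular":[0,0,0],"fingers":0},{"delta_pos":[-120,0,180],"angular":[0,0,0],"fingers":0},{"delta_pos":[-120,0,180],"angular":[0,0,0],"fingers":0},{"delta_pos":[-120,0,180],"angular":[0,0,0],"fingers":0}]'
python3 - <<'E'
from rig import ctrl
import cv2
c=ctrl.capture("side"); cv2.imwrite("pics/end.png",cv2.resize(c["pixels"][90:310,160:400],None,fx=2.7,fy=2.7,interpolation=2))
E
```

```text
time_s: 9.2
eef_pos: [376.6, 64.5, 318.3]
ee_rot: [-0.0, 0.998, 0.07, 0.0]
force: [0.1, 0.5, 0.3]
grip_width: 0.003
grip_force: 0.0
```

View pics/end.png

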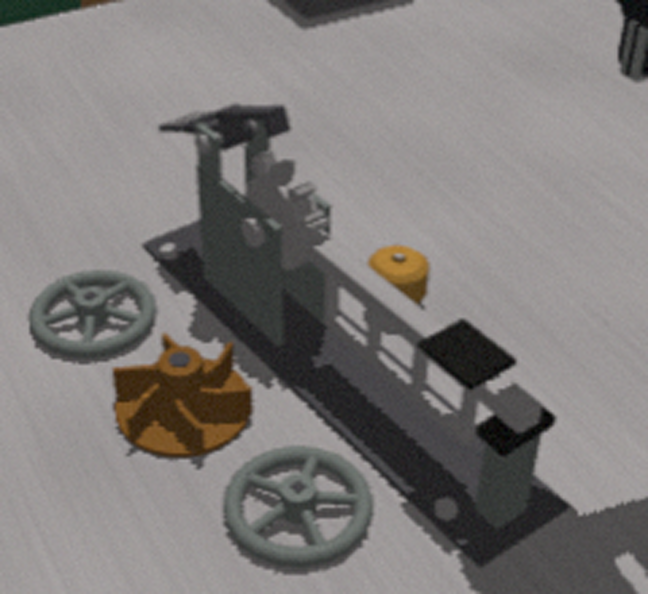

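The rail lies level on the post (end at (515,410)), the pawl is still tail-down with its hook raised at (285,120), and the loose parts are undisturbed. I'm handing the job in.

```bash
python3 -c "
from rig import ctrl
print(ctrl.finish_job())"
```

```text
the job is handed in; nothing more can be done
None
```

The job is handed in: the pawl is pressed to its stop with its hook clear, the storm rail lies home and level on its rest post, the loose parts are undisturbed, and it took about 9 s of the 48 s allowed.

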